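# Level the drooping display flap with a wedge

## Robot

A 7-joint arm with a two-finger parallel gripper is mounted at the origin on the work surface. World frame = base frame: x ahead of the robot, y to its left, z up, the work surface at z = 0. Lengths are in mm, angles in degrees, forces in N, time in s.
With the tool pointing down it reaches from about 400 to 850 mm from the base axis. Payload 6.9 kg.
Tool frame: the origin (TCP) lies at the very end of the fingers, on their centre line; the grasp point (between the pads) lies env.pinch_z behind it (env.pinch_z is the distance from the TCP to the grasp point, in mm); x points along the fingers, y is the direction in which the jaws open and shut, and the axes are right-handed (so a half turn about x gives the same grasp; the last joint's range is limited). The gripper opens to 85 mm and grips with 20 to 120 N. Pads are 22 mm wide; open, the fingers measure 114 mm over their backs; the gripper's body (76 mm by 85 mm) begins 54 mm behind the grasp point. The pads swing forward as they close: fully open they stand 13 mm farther back than shut.
Start: joints at [-68.211, 29.078, -13.613, 85.955, 7.202, 65.827, -8.869], TCP at [169.616, 601.533, 231.275] pointing down, gripper open.
Joint ranges: [-176.47, 176.47], [-13.61, 117.27], [-81.72, 77.17], [0.22, 143.17], [-87.28, 267.28], [10, 112.55], [-165.47, 165.47]. Speed limits (degrees/s): [136.94, 136.94, 180, 180, 180, 180, 180].

## Interface

Orientations are given as [roll, pitch, yaw] about the fixed x, y, z axes, in that order (R = Rz(yaw) Ry(pitch) Rx(roll)).
In Python, from cell import telemetry, eyes, env gives the robot as it stands.
- The arm moves only by the tool servo_tool, never from a script. Its argument "rows" is a list of rows, each a list of 6 numbers: the shift along the tool's x, y, z normalised to -1 to 1, where 1 is 0.15 m, then the turn, a rotation vector about the tool's x, y, z normalised to -1 to 1, where 1 is 180 degrees. A call has exactly 8 rows; each row is the pose to reach, as a shift and turn from the pose commanded when the call began, along the tool's axes at that moment, turning the shorter way round; what a row does not reach only later rows make up. A row lasts 1/12 s, in which the tool goes at most 41.7 mm and 7.16 degrees, less where a joint would pass 70% of its speed; a pose out of reach is approached as far as the arm can. A call with a number of a shift or a turn outside -1 to 1 is refused whole. A call with a gripper value outside its range is refused whole. "fingers" is the opening, from 0 (shut) to 1 (fully open), set as the call begins (left out, the last holds). The fingers move at their own pace and stop on an object; the grip force is fixed at half the most. Time passes only in rows, so rows that repeat a pose let the fingers close, or fill a call up. It gives the time, the measured TCP pose, the force and the opening at its end, in the units of the state.
- telemetry.observe(): the state, without advancing time (a new reading comes with each control period).
- eyes.get_image(name): name is "scene" or "top" or "wrist"; returns a dict with "img" (480x640x3 uint8, red, green, blue), "fx", "fy", "cx", "cy" (pixels), "pose" (4x4, takes a point from camera to world coordinates). Camera axes: x right, y up, looking along -z (the intrinsics and any distortion apply to the point x, -y, -z); pixel columns grow to the right and rows downward; lengths in mm; the calibration is good to about 2 mm. A picture is of the moment at which its call begins. There is no depth.
- env.finish_job(): hands the job in, once; it reports no verdict.
The state is a dict: "time": time; "joint_positions": joint angles; "joint_velocities": joint speeds; "tau": joint torques, N m; "tcp_pos": TCP position; "tool_rot": TCP orientation; "contact_force": force on the tool from outside, world axes, zero at the start; "moment": the same for the moment, N m; "grip_width": opening from 0.0 (shut) to 1.0 (fully open).
Only numpy, scipy, OpenCV 4.12 (cv2) and the standard library are available. Lean on these libraries where they do the work, as an engineer would, in place of code of your own. Each camera call takes 0.05 s, during which the arm holds its last target.

## Task

The folded-down plywood flap that carries the foot skeleton droops: take the pine wedge from the ledge and push it, thin end first, under the spring-loaded foot at the flap's low corner until the level's bubble sits centred between its two lines, then let go and leave the wedge there. Ease it in gently: do not ram the wedge, do not lift or press the flap by hand, do not jack the flap up past level, and leave the other things on the ledge where they are.

Things in the scene. Friction and masses are not known exactly. Their poses are not given: they have to be found in the camera images.
- wedge: Loose pine wedge lying on the ledge (z = 0), 170 long, 40 wide. Origin under its middle, on its underside; local +x points to the thin nose, z up. From the nose (x = +85 mm, 3 thick) the top rises straight, 0.28 mm per mm, to 38 mm at x = -40; from there to the tail end (x = -85) it is a block of constant height 38. It stays put by friction when let go.
- wedge_nose (a point): Middle of the wedge's nose edge on its underside.
- wedge_tail (a point): Centre of the wedge's tail block (45 long, 40 wide, 38 high; 62.5 mm behind the wedge's origin), good to grip across its width (wedge local y).
- cabinet: Fixed pine cubby unit, 320 wide (local x), 200 deep (local +y from the origin), 250 tall. Origin below the middle of the flap's hinge line, 0 to 4 mm above the ledge. The flap reaches out from the hinge towards local -y; the wedge is pushed in along local +y. It carries the flap, level, foot skeleton and sprung foot.
- flap (a joint): Hinge angle of the flap, rad: 0 level, negative when the free edge droops; it hangs on its stop at -0.038. The flap is a plywood board 280 (local x) x 275 x 9, underside 43 mm above the cabinet's origin at the hinge. The foot skeleton screwed on it is up to 130 mm above the flap's top, at least 65 mm from the free edge; its weight is unknown.
- plunger: Spring-loaded foot under the flap's low corner: a stem with a rubber ball end, 9 mm radius. Origin: lowest point of the ball. At cabinet local x = +50, 260 mm from the hinge; sticks out 28 mm below the flap when free, gives up to 18 mm at 0.55 N/mm. Starts unloaded, 5 to 10 mm above the ledge. Under the level flap it is squashed an unknown 6 to 15 mm, so only the level tells how far to push.
- bubble (a joint): Place of the pale bubble along the level, m: 0 centred, positive towards the hinge (it goes to the high side; starts near +0.023). 0.6 mm per mrad of tilt. The level is an aluminium bar 110 x 26 x 20 on the flap, along cabinet local y, centred at local x = -105, y = -70 mm, dark vial on top. Bubble 16 mm long, the two white lines 23 mm apart.
- flap_corner (a point): Point on the flap's free edge, underside, 15 mm straight out (cabinet local -y) from the sprung foot. On the flap's top a round steel bolt head, 20 across and 3 high, sits right over the foot.
- packer: Bystander: flat untapered pine block 100 x 45 x 18 mm, origin at the centre of its underside. Leave it.
- uterus_model: Bystander: pale pink uterus model on a white 70 x 70 base, 120 tall mm, origin at the centre of its underside. Leave it.
- ovary_pair: Bystander: two red ovaries on a dark 90 x 55 base, 70 tall mm, origin at the centre of its underside. Leave it.
- ankle_bone: Bystander: cream ankle bone, a lump about 75 x 55 x 38 mm, origin at the centre of its underside. Leave it.
- jar: Bystander: clear jar with black cap, 60 across, 100 tall mm, origin at the centre of its underside. Leave it.
- vertebra: Bystander: cream vertebra lying flat, about 65 x 65 x 22 mm, origin at the centre of its underside. Leave it.
Not all that is in view belongs to the job. What is shaped like the wedge but red or white is not meant.

How it is judged (in metres and radians):
On the way:
1. the wedge bears on the sprung foot while the flap still droops (contact force between wedge and plunger above 0.4 N and value of joint flap below -0.012 rad), for 0.05 s.
At the end, for the whole second after the job is handed in: The bubble is within 2.5 mm of centre (between the lines), the flap within 5 mrad of level, the sprung foot stands on the wedge (more than 1 N), the wedge lies flat (within 0.05 rad) and at rest, let go (value of joint bubble between -0.0025 and 0.0025 m and value of joint flap between -0.005 and 0.005 rad and contact force between wedge and plunger above 1 N and linear speed of wedge below 0.01 m/s and angle between wedge's own z axis and vertical below 0.05 rad); the robot touches nothing.
It fails at once if the flap is jacked more than 20 mrad (about 5 mm at its edge) past level (value of joint flap above 0.02 rad).
It fails at once if the wedge is rammed against the flap or its foot with more than 20 N (contact force between wedge and cabinet above 20 N).
It fails at once if the robot pushes on the flap, its foot or the cubby unit with more than 4 N (contact force between any of the fingers, the arm and cabinet above 4 N).
It fails at once if a bystander is moved by more than 25 mm (distance of any of packer, uterus_model, ovary_pair, ankle_bone, jar, vertebra from where it was at the start of the episode above 0.025 m).
It also fails if it takes over 64 s, if anything falls off the work surface, if the arm or the gripper's body presses on something with over 40 N, if the wrist force passes 120 N, or if a joint passes its speed limit or range.

## Working session

There is one attempt and no reset: what is moved stays moved. The work goes in short steps, Python scripts to look and compute and a tool call to move; the robot and the scene stay as the last step left them, time stands still between calls to the robot, and variables do not carry over. Pictures are saved under pics/ and viewed, and the job is handed in when it is done.

Besides the shell and the picture viewer there is one more tool, called after "Emit:" as name(argument=value, ...) on one line, values as JSON. servo_tool: Moves the arm, as the interface text tells. Scaled input: -1 to 1 covers 0.15 m each way for a shift and 180 degrees each way for a turn. Its arguments: {"type":"object","properties":{"rows":{"type":"array","items":{"type":"array","items":{"type":"number","minimum":-1,"maximum":1}}},"fingers":{"type":"number"}},"required":["rows"]}

```bash
mkdir -p pics; ls
cat > h.py <<'E'
import numpy as np, cv2
from cell import telemetry, eyes, env
def snap(n,f):
    d=eyes.get_image(n); cv2.imwrite('pics/'+f,cv2.cvtColor(d['img'],cv2.COLOR_RGB2BGR)); np.savez('pics/'+f+'.npz',**{k:v for k,v in d.items() if k!='img'}); return d
E
python3 - <<'E'
from h import *
s=telemetry.observe(); print(s, env.pinch_z)
for n in('scene','top','wrist'):
    d=snap(n,n+'0.png'); print(n,{k:(np.round(v,3).tolist() if k=='pose' else v) for k,v in d.items() if k!='img'})
E
```

```text
pics
{'time': 0.0, 'joint_positions': array([-68.21068237,  29.12655279, -13.60807358,  86.00917866,
         7.20028939,  65.82585141,  -8.8689104 ]), 'joint_velocities': array([-0.0331043 ,  0.07373709, -0.06320765,  0.00275061, -0.02477132,
        0.01084958,  0.03641146]), 'tau': array([-3.79250396e-04, -6.20592213e+01, -2.18657658e+00, -2.49632925e+01,
        1.26654198e-02,  1.25487201e-02, -6.06514305e-07]), 'tcp_pos': array([169.53193849, 601.04572754, 230.41517078]), 'tool_rot': array([ -89.65825823,   89.8969573 , -105.40302522]), 'contact_force': array([-0.50048857, -0.05421005, -0.22804458]), 'moment': array([ 0.01749909, -0.02302363,  0.04299022]), 'grip_width': 1.0008024576352181} 18.700000000000003
scene {'fx': 480.679179462849, 'fy': 480.679179462849, 'cx': 325.48708632567696, 'cy': 241.30078209015807, 'pose': [[-0.58, -0.639, 0.505, 1039.53], [0.814, -0.45, 0.367, 313.157], [-0.007, 0.624, 0.781, 850.326], [0.0, 0.0, 0.0, 1.0]]}
top {'fx': 508.5963170004048, 'fy': 508.5963170004048, 'cx': 320.91639619189425, 'cy': 230.40753266110474, 'pose': [[-0.063, 0.975, -0.214, 307.311], [-0.998, -0.06, 0.016, -44.86], [0.003, 0.215, 0.977, 1051.522], [0.0, 0.0, 0.0, 1.0]]}
wrist {'fx': 413.363793727726, 'fy': 413.363793727726, 'cx': 315.47459282879504, 'cy': 240.24046537975562, 'pose': [[0.272, -0.927, -0.257, 105.045], [0.962, 0.261, 0.075, 619.052], [-0.002, -0.268, 0.964, 373.674], [0.0, 0.0, 0.0, 1.0]]}
```

View pics/scene0.png

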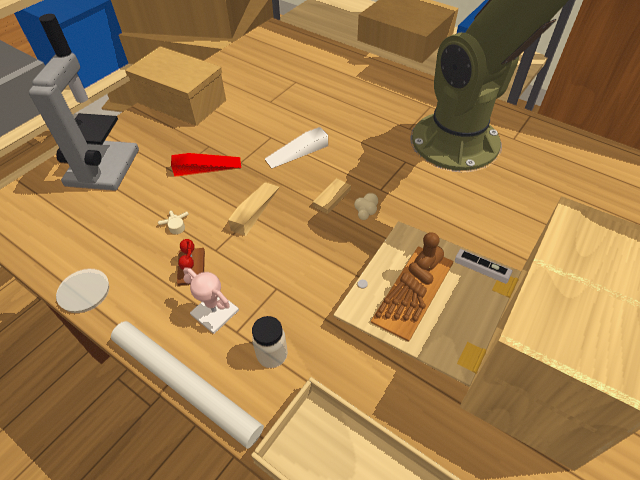

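View pics/top0.png

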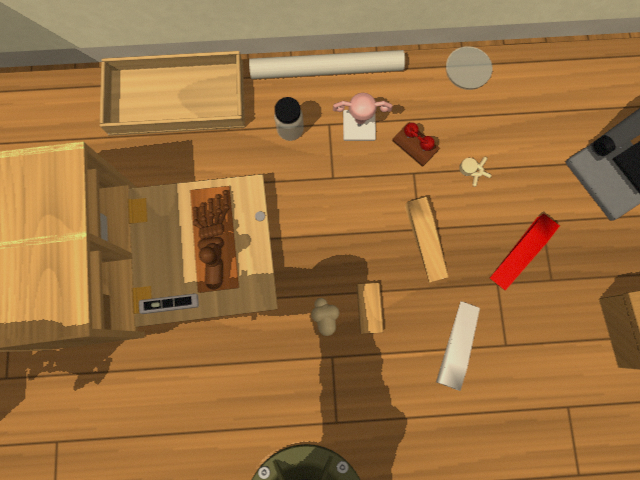

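View pics/wrist0.png

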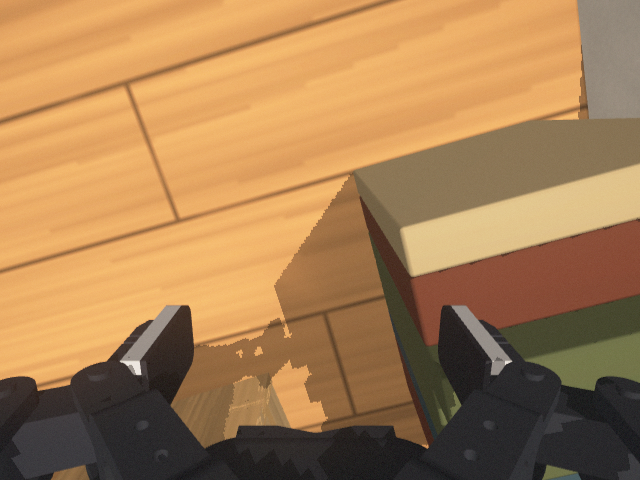

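Top view: the wedge is at (428,238), the packer at (371,307), the bolt head at (260,215) and the level at (168,303). The cabinet is on the left. I'll zoom in for corner positions.

Run:
```python
import cv2
t=cv2.imread('pics/top0.png')
cv2.imwrite('pics/z1.png',cv2.resize(t[180:300,390:540],None,fx=5,fy=5,interpolation=cv2.INTER_CUBIC))
cv2.imwrite('pics/z2.png',cv2.resize(t[160:340,80:290],None,fx=3.5,fy=3.3,interpolation=cv2.INTER_CUBIC))
s=cv2.imread('pics/scene0.png')
cv2.imwrite('pics/z3.png',cv2.resize(s[150:260,190:350],None,fx=5,fy=5,interpolation=cv2.INTER_CUBIC))
```

```text
(no output)
```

View pics/z1.png

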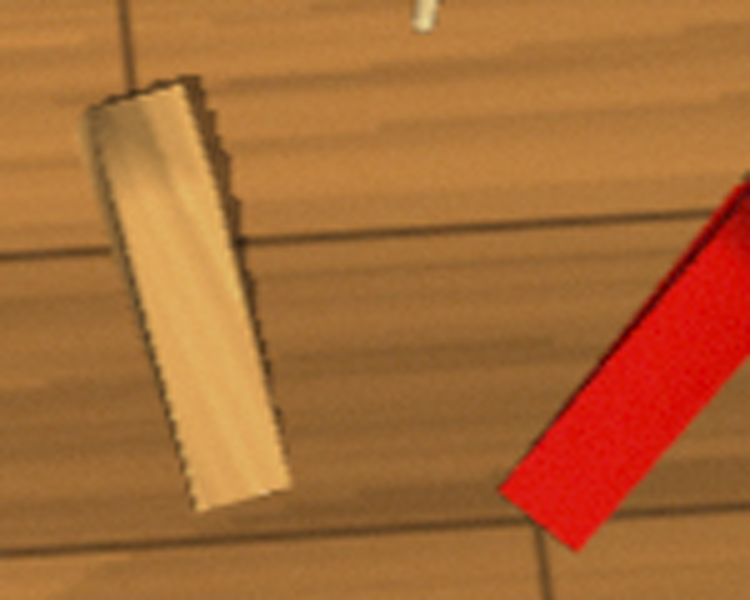

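View pics/z2.png

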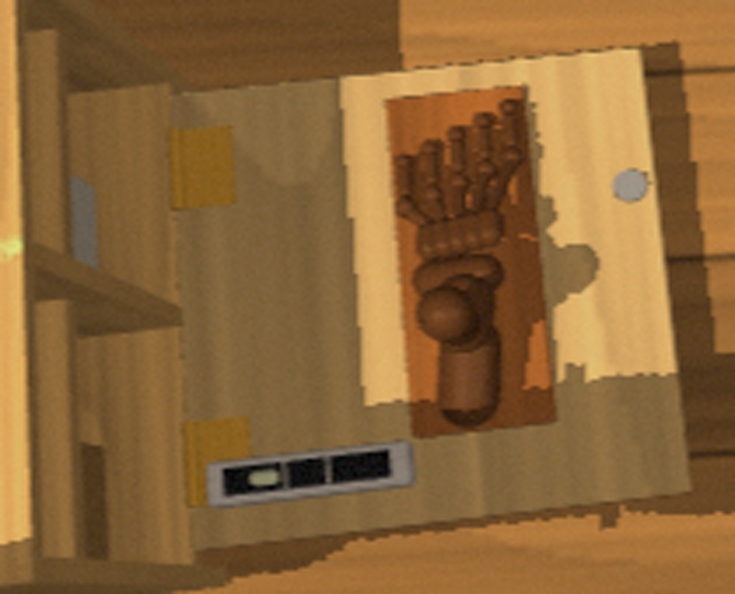

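View pics/z3.png

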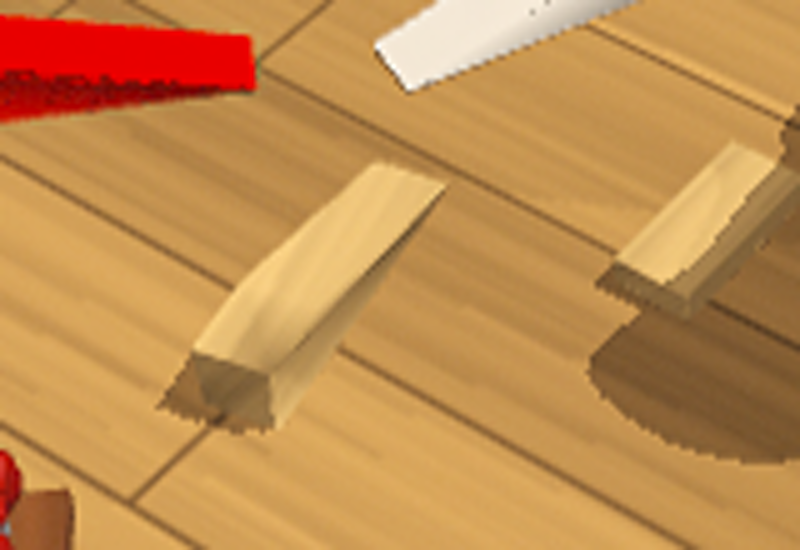

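```bash
cat >> h.py <<'E'
from scipy.optimize import least_squares
def proj(f,P):
    d=np.load('pics/'+f+'.npz'); M=np.linalg.inv(d['pose']); P=np.atleast_2d(P)
    c=P@M[:3,:3].T+M[:3,3]
    return np.c_[d['cx']+d['fx']*c[:,0]/-c[:,2], d['cy']+d['fy']*-c[:,1]/-c[:,2]]
def unproj(f,uv,z):
    d=np.load('pics/'+f+'.npz'); T=d['pose']; u,v=uv
    r=T[:3,:3]@np.array([(u-d['cx'])/d['fx'],-(v-d['cy'])/d['fy'],-1]); o=T[:3,3]
    return o+r*(z-o[2])/r[2]
def tf(p,L,z0=0):
    L=np.atleast_2d(np.array(L,float)); c,s=np.cos(p[2]),np.sin(p[2])
    return np.c_[p[0]+c*L[:,0]-s*L[:,1],p[1]+s*L[:,0]+c*L[:,1],L[:,2]+z0]
def fit(obs,x0,z0=0):
    def r(p): return np.concatenate([(proj(f,tf(p,L,z0))-uv).ravel() for f,L,uv in obs])
    s=least_squares(r,x0,x_scale=[10,10,.1]); return s.x,np.round(s.fun.reshape(-1,2),1)
def flap(x,s,h,a=-.038):  # s dist from hinge, h above underside
    return [x,-s*np.cos(a)-h*np.sin(a)*-1*-1,43+s*np.sin(a)+h*np.cos(a)]
E
python3 - <<'E'
from h import *
uvT=np.array([[430,282.4],[448.4,277.4],[407.6,201.6],[426.6,197]])
# nose at local +x pointing robot-ward (world -x): yaw~180+; left in image = +y world = local -y
L=[[85,-20,3],[85,20,3],[-85,-20,38],[-85,20,38]]
uvS=np.array([[190+374/5,150+163/5],[190+445/5,150+185/5],[190+272/5,150+375/5],[190+195/5,150+352/5]])
LS=[[85,20,3],[85,-20,3],[-85,-20,38],[-85,20,38]]
for o in ([('top0.png',L,uvT)],[('scene0.png',LS,uvS)],[('top0.png',L,uvT),('scene0.png',LS,uvS)]):
    p,r=fit(o,[480,-250,-2.9]); print(np.round(p[:2],1),np.degrees(p[2]),r.tolist())
print('bolt',unproj('top0.png',(260,216.4),45))
uv=np.array([[262.9,174.5],[277.1,309.1],[260,216.4],[139.1,300.3],[195.7,293.3],[198,306.4],[140,313.6]])
F=[flap(140,275,9),flap(-140,275,9),flap(50,260,12),flap(-92,15,29),flap(-92,125,29),flap(-118,125,29),flap(-118,15,29)]
p,r=fit([('top0.png',F,uv)],[450,300,0.05],2); print('cab',p,np.degrees(p[2]),r.tolist())
for q in [(0,0,0),(50,-260,0),(50,-275,0),(-160,0,250),(160,0,250),(160,200,0),(-160,200,0)]: print(q,np.round(tf(p,[q]),1))
c=tf(p,[[-160,0,250],[160,0,250],[160,200,250],[-160,200,250],[-160,0,0],[160,0,0]])
print(proj('top0.png',c).round(),proj('scene0.png',c).round())
for n,uv,z in [('jar',(289,122),50),('packer',(371,315),0),('ankle',(325,318),15),('ut',(360,120),30),('ov',(416,145),20),('vert',(474,169),10)]: print(n,unproj('top0.png',uv,z).round())
E
```

```text
[ 500.6 -282.4] -168.00523730633884 [[0.0, 0.3], [-0.0, 0.1], [0.3, 0.0], [-0.3, -0.4]]
[ 503.4 -280.4] -167.0007428157881 [[0.0, -0.3], [0.2, -0.5], [0.1, 0.6], [-0.3, 0.1]]
[ 501.4 -281.9] -167.59675288999992 [[0.0, -0.2], [-0.1, -0.5], [-0.2, -0.2], [-0.9, -0.8], [0.4, -1.0], [0.5, -1.0], [-0.3, -0.3], [-0.5, -0.9]]
bolt [565.16231793  60.31340486  45.        ]
cab [4.98067573e+02 3.15035879e+02 6.56852167e-02] 3.7634856909986176 [[0.4, -0.4], [1.0, -0.2], [0.3, -0.2], [-0.7, 0.0], [0.7, -0.1], [-0.6, 0.3], [-0.9, 0.4]]
(0, 0, 0) [[498.1 315.    0. ]]
(50, -260, 0) [[565.   58.9   0. ]]
(50, -275, 0) [[566.   43.9   0. ]]
(-160, 0, 250) [[338.4 304.5 250. ]]
(160, 0, 250) [[657.7 325.5 250. ]]
(160, 200, 0) [[644.6 525.1   0. ]]
(-160, 200, 0) [[325.3 504.1   0. ]]
[[ 92. 336.]
 [ 86. 143.]
 [-35. 157.]
 [-40. 353.]
 [146. 338.]
 [138. 187.]] [[561. 197.]
 [498. 341.]
 [656. 419.]
 [689. 244.]
 [517. 279.]
 [460. 406.]]
jar [766.  -9.  50.]
packer [ 355. -154.    0.]
ankle [354. -59.  15.]
ut [ 770. -162.   30.]
ov [ 709. -279.   20.]
vert [ 651. -400.   10.]
```

```bash
cat >> h.py <<'E'
from scipy.spatial.transform import Rotation as Ro
def Rof(rpy): return Ro.from_euler('xyz',rpy,degrees=True).as_matrix()
def Rdown(th):
    t=np.radians(th); c,s=np.cos(t),np.sin(t)
    return np.array([[0,c,s],[0,s,-c],[-1,0,0]])
def cmd(p0,th0,p1,th1):
    d=Rdown(th0).T@(np.array(p1)-p0)/150
    dth=(th1-th0+180)%360-180
    return np.round(d,4), round(-dth/180,4), 'rows>=',np.linalg.norm(d)*150/41.7,abs(dth)/7.16
def st():
    s=telemetry.observe(); R=Rof(s['tool_rot'])
    print('t',round(s['time'],2),'tcp',s['tcp_pos'].round(1),'th',np.degrees(np.arctan2(R[1,1],R[0,1])).round(2),'xax',R[:,0].round(3),'q',s['joint_positions'].round(0),'F',s['contact_force'].round(1),'g',round(float(s['grip_width']),3))
    return s,R
E
python3 - <<'E'
from h import *
s,R=st()
print(R.round(3)); d=np.load('pics/wrist0.png.npz')['pose']; print('cam in tool',R.T@(d[:3,3]-s['tcp_pos']))
th0=164.4
print(cmd([169.6,601.5,231.3],th0,[169.6,601.5,375],th0))
E
```

```text
t 0.15 tcp [169.5 601.2 230.6] th 74.25 xax [-0.    -0.001 -1.   ] q [-68.  29. -14.  86.   7.  66.  -9.] F [-0.7 -0.1  0. ] g 1.001
[[-0.     0.271  0.962]
 [-0.001  0.962 -0.271]
 [-1.    -0.001 -0.   ]]
cam in tool [-143.02319884   -0.49300062  -66.92045237]
(array([-0.958,  0.   ,  0.   ]), -0.0, 'rows>=', np.float64(3.4460431654676253), 0.0)
```

Emit:
servo_tool(rows=[[-0.25, 0, 0, 0, 0, 0], [-0.5, 0, 0, 0, 0, 0], [-0.75, 0, 0, 0, 0, 0], [-1, 0, 0, 0, 0, 0], [-1, 0, 0.1, 0, 0, 0], [-1, -0.2, 0.25, 0, 0, 0], [-1, -0.45, 0.4, 0, 0, 0], [-1, -0.7, 0.6, 0, 0, 0]], fingers=1)

```text
time: 0.82
tcp_pos: [223.9, 482.5, 380.5]
tool_rot: [-121.7, 89.9, -137.3]
contact_force: [0.8, 0.4, -0.3]
grip_width: 1.0
```

Run:
```python
from h import *
s,R=st()
```

```text
t 0.82 tcp [223.9 482.5 380.5] th 74.35 xax [-0.001 -0.001 -1.   ] q [-58.  16. -13.  84.   4.  81.   3.] F [ 0.8  0.4 -0.3] g 1.0
```

Emit:
servo_tool(rows=[[0, -0.12, 0.12, 0, 0, 0], [0, -0.25, 0.25, 0, 0, 0], [0, -0.37, 0.37, 0, 0, 0], [0, -0.5, 0.5, 0, 0, 0], [0, -0.62, 0.62, 0, 0, 0], [0, -0.75, 0.75, 0, 0, 0], [0, -0.87, 0.87, 0, 0, 0], [0, -1, 1, 0, 0, 0]])

```text
time: 1.48
tcp_pos: [328.3, 297.6, 381.2]
tool_rot: [-159.1, 90.0, -174.9]
contact_force: [0.3, 1.9, 1.0]
grip_width: 0.994
```

Emit:
servo_tool(rows=[[0, -0.12, 0.12, 0, 0, 0], [0, -0.25, 0.25, 0, 0, 0], [0, -0.37, 0.37, 0, 0, 0], [0, -0.5, 0.5, 0, 0, 0], [0, -0.62, 0.62, 0, 0, 0], [0, -0.75, 0.75, 0, 0, 0], [0, -0.87, 0.87, 0, 0, 0], [0, -1, 1, 0, 0, 0]])

```text
time: 2.15
tcp_pos: [432.0, 112.7, 381.2]
tool_rot: [163.9, 90.0, 148.2]
contact_force: [0.5, -0.0, 0.6]
grip_width: 0.997
```

Emit:
servo_tool(rows=[[0, -0.12, 0.1, -0.02, 0, 0], [0, -0.25, 0.2, -0.04, 0, 0], [0, -0.37, 0.3, -0.06, 0, 0], [0, -0.5, 0.4, -0.08, 0, 0], [0, -0.62, 0.5, -0.1, 0, 0], [0, -0.75, 0.6, -0.12, 0, 0], [0, -0.87, 0.7, -0.14, 0, 0], [0, -1, 0.8, -0.156, 0, 0]])

```text
time: 2.82
tcp_pos: [506.9, -64.1, 381.1]
tool_rot: [144.6, 90.0, 157.1]
contact_force: [0.4, -0.6, 0.9]
grip_width: 0.997
```

Run:
```python
from h import *
s,R=st()
p=np.array([227.7,476.1,381.3]); y=np.array([.2714,.9625,0]); z=np.array([.9625,-.2714,0])
p=p+150*(-3*y+2.8*z); print(p)
a=np.radians(-167.6); tail=np.array([501.4-62.5*np.cos(a),-281.9-62.5*np.sin(a)]); print(tail)
```

```text
t 2.82 tcp [506.9 -64.1 381.1] th 102.55 xax [-0.  0. -1.] q [ -3.  14.  10.  87.  -2.  80. 110.] F [ 0.4 -0.6  0.9] g 0.997
[509.82  -71.013 381.3  ]
[ 562.4420174  -268.47904205]
```

Emit:
servo_tool(rows=[[0.1, -0.2, 0, 0, 0, 0], [0.2, -0.4, 0, 0, 0, 0], [0.4, -0.6, 0, 0, 0, 0], [0.6, -0.8, 0, 0, 0, 0], [0.7, -1, 0.084, 0, 0, 0], [0.8, -1, 0.084, 0, 0, 0], [0.8, -1, 0.084, 0, 0, 0], [0.8, -1, 0.084, 0, 0, 0]])

```text
time: 3.48
tcp_pos: [550.5, -206.6, 260.5]
tool_rot: [141.1, 89.8, 153.4]
contact_force: [0.6, 0.5, 0.4]
grip_width: 1.0
```

Emit:
servo_tool(rows=[[0.1, -0.1, 0, 0, 0, 0], [0.2, -0.2, 0, 0, 0, 0], [0.4, -0.3, 0, 0, 0, 0], [0.6, -0.36, 0, 0, 0, 0], [0.6, -0.36, 0, 0, 0, 0], [0.6, -0.36, 0, 0, 0, 0], [0.6, -0.36, 0, 0, 0, 0], [0.6, -0.36, 0, 0, 0, 0]])

```text
time: 4.15
tcp_pos: [563.9, -259.1, 174.0]
tool_rot: [-25.1, 89.8, -12.7]
contact_force: [0.3, -0.2, -0.4]
grip_width: 1.002
```

Run:
```python
from h import *
s,R=st(); snap('wrist','w1.png'); snap('scene','s1.png')
a=np.radians(-167.6)
L=[[85,-20,0],[85,20,0],[85,-20,3],[85,20,3],[-85,-20,38],[-85,20,38],[-40,-20,38],[-40,20,38]]
print(proj('w1.png',tf([501.4,-281.9,a],L)).round(1).tolist())
```

```text
t 4.15 tcp [ 563.9 -259.1  174. ] th 102.43 xax [ 0.004 -0.001 -1.   ] q [ 15.  31.  12.  92.  -7.  57. 132.] F [ 0.3 -0.2 -0.4] g 1.002
[[333.5, -2.5], [275.0, -2.5], [333.7, -3.8], [274.6, -3.8], [332.8, 251.6], [276.2, 251.6], [333.6, 188.1], [274.5, 188.1]]
```

View pics/w1.png

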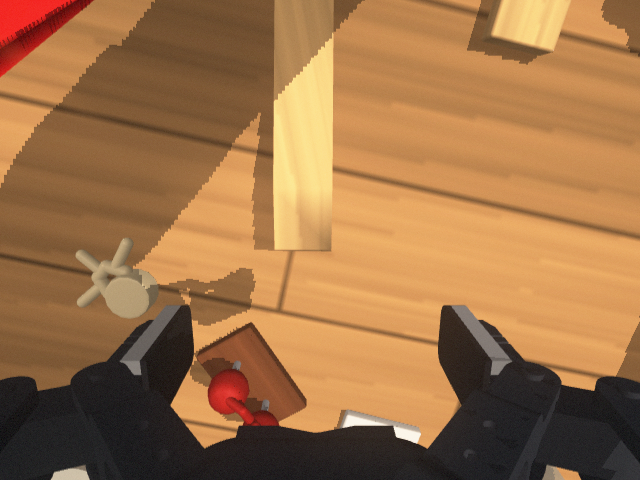

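Emit:
servo_tool(rows=[[0.2, 0, 0, 0, 0, 0], [0.4, 0, 0, 0, 0, 0], [0.6, 0, 0, 0, 0, 0], [0.8, 0, 0, 0, 0, 0], [0.9, 0, 0, 0, 0, 0], [0.98, 0, 0, 0, 0, 0], [1, 0, 0, 0, 0, 0], [1, 0, 0, 0, 0, 0]])

```text
time: 4.92
tcp_pos: [562.8, -259.8, 21.5]
tool_rot: [-4.3, 90.0, 8.0]
contact_force: [0.3, -0.1, 0.5]
grip_width: 1.002
```

Emit:
servo_tool(rows=[[0.05, 0, 0, 0, 0, 0], [0.1, 0, 0, 0, 0, 0], [0.1, 0, 0, 0, 0, 0], [0.1, 0, 0, 0, 0, 0], [0.1, 0, 0, 0, 0, 0], [0.1, 0, 0, 0, 0, 0], [0.1, 0, 0, 0, 0, 0], [0.1, 0, 0, 0, 0, 0]])

```text
time: 5.58
tcp_pos: [562.6, -260.0, 6.5]
tool_rot: [-40.3, 90.0, -28.0]
contact_force: [-0.2, -0.5, 0.1]
grip_width: 0.997
```

Run:
```python
from h import *
s,R=st()
```

```text
t 5.58 tcp [ 562.6 -260.     6.5] th 102.33 xax [ 0. -0. -1.] q [ 17.  43.   9. 101. -10.  37. 134.] F [-0.2 -0.5  0.1] g 0.997
```

Emit:
servo_tool(rows=[[0, -0.03, 0.01, 0, 0, 0], [0.01, -0.055, 0.01, 0, 0, 0], [0.01, -0.055, 0.01, 0, 0, 0], [0.01, -0.055, 0.01, 0, 0, 0], [0.01, -0.055, 0.01, 0, 0, 0], [0.01, -0.055, 0.01, 0, 0, 0], [0.01, -0.055, 0.01, 0, 0, 0], [0.01, -0.055, 0.01, 0, 0, 0]])

```text
time: 6.25
tcp_pos: [565.7, -267.5, 4.8]
tool_rot: [118.3, 90.0, 130.7]
contact_force: [0.7, 0.0, -0.5]
grip_width: 1.001
```

Emit:
servo_tool(rows=[[0, 0, 0, 0, 0, 0], [0, 0, 0, 0, 0, 0], [0, 0, 0, 0, 0, 0], [0, 0, 0, 0, 0, 0], [0, 0, 0, 0, 0, 0], [0, 0, 0, 0, 0, 0], [0, 0, 0, 0, 0, 0], [0, 0, 0, 0, 0, 0]], fingers=0)

```text
time: 6.92
tcp_pos: [565.9, -267.7, 5.0]
tool_rot: [-42.1, 90.0, -29.8]
contact_force: [-0.5, 0.6, 2.6]
grip_width: 0.461
```

Run:
```python
from h import *
s,R=st(); snap('wrist','w2.png')
```

```text
t 6.92 tcp [ 565.9 -267.7    5. ] th 102.33 xax [ 0. -0. -1.] q [ 18.  43.   9. 100. -10.  38. 135.] F [-0.5  0.6  2.6] g 0.461
```

View pics/w2.png

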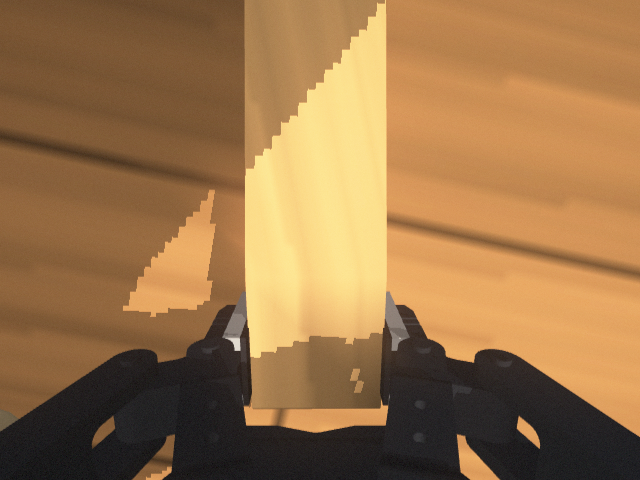

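Emit:
servo_tool(rows=[[-0.1, 0, 0, 0, 0, 0], [-0.2, 0, 0, 0, 0, 0], [-0.3, 0, 0, 0, 0, 0], [-0.4, 0, 0, 0, 0, 0], [-0.4, 0, 0, 0.03, 0, 0], [-0.4, 0, 0, 0.06, 0, 0], [-0.4, 0, 0, 0.09, 0, 0], [-0.4, 0, 0, 0.09, 0, 0]])

```text
time: 7.63
tcp_pos: [565.5, -267.2, 64.4]
tool_rot: [161.1, 89.9, 157.0]
contact_force: [0.7, 0.5, -1.1]
grip_width: 0.461
```

Emit:
servo_tool(rows=[[0, 0, 0, 0.03, 0, 0], [0, 0, 0, 0.06, 0, 0], [0, 0, 0, 0.09, 0, 0], [0, 0, 0, 0.12, 0, 0], [0, 0, 0, 0.15, 0, 0], [0, 0, 0, 0.18, 0, 0], [0, 0, 0, 0.21, 0, 0], [0, 0, 0, 0.21, 0, 0]])

```text
time: 8.3
tcp_pos: [565.5, -267.2, 64.2]
tool_rot: [-150.7, 89.9, 167.6]
contact_force: [-0.1, 0.3, -1.6]
grip_width: 0.457
```

Emit:
servo_tool(rows=[[0, 0, 0, 0.03, 0, 0], [0, 0, 0, 0.06, 0, 0], [0, 0, 0, 0.09, 0, 0], [0, 0, 0, 0.12, 0, 0], [0, 0, 0, 0.15, 0, 0], [0, 0, 0, 0.18, 0, 0], [0, 0, 0, 0.21, 0, 0], [0, 0, 0, 0.21, 0, 0]])

```text
time: 8.97
tcp_pos: [565.5, -267.3, 64.2]
tool_rot: [-112.9, 89.9, 167.7]
contact_force: [-0.1, 0.5, -0.2]
grip_width: 0.457
```

Run:
```python
from h import *
s,R=st(); th=np.degrees(np.arctan2(R[1,1],R[0,1]))
print(cmd(s['tcp_pos'],th,[577.9,-136.7,65],3.76))
```

```text
t 8.97 tcp [ 565.5 -267.3   64.2] th 10.6 xax [-0.001  0.    -1.   ] q [  2.  44.  36.  98. -32.  50.  63.] F [-0.1  0.5 -0.2] g 0.457
(array([-0.0051,  0.2412, -0.8405]), np.float64(0.038), 'rows>=', np.float64(3.145381425493557), np.float64(0.9549313537389785))
```

Emit:
servo_tool(rows=[[0, 0.04, -0.14, 0.01, 0, 0], [0, 0.08, -0.28, 0.02, 0, 0], [0, 0.12, -0.42, 0.03, 0, 0], [0, 0.16, -0.56, 0.038, 0, 0], [0, 0.2, -0.7, 0.038, 0, 0], [0, 0.24, -0.84, 0.038, 0, 0], [0, 0.24, -0.84, 0.038, 0, 0], [0, 0.24, -0.84, 0.038, 0, 0]])

```text
time: 9.63
tcp_pos: [578.2, -135.3, 64.4]
tool_rot: [-137.4, 89.9, 136.8]
contact_force: [-0.3, -0.5, -0.7]
grip_width: 0.461
```

Run:
```python
from h import *
s,R=st(); snap('wrist','w3.png'); snap('scene','s3.png')
```

```text
t 9.63 tcp [ 578.2 -135.3   64.4] th 4.2 xax [-0.001  0.001 -1.   ] q [-12.  42.  39. 103. -35.  48.  48.] F [-0.3 -0.5 -0.7] g 0.461
```

View pics/w3.png

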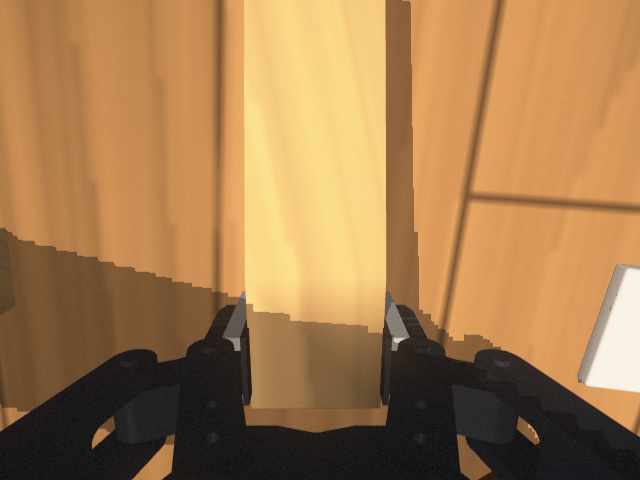

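View pics/s3.png

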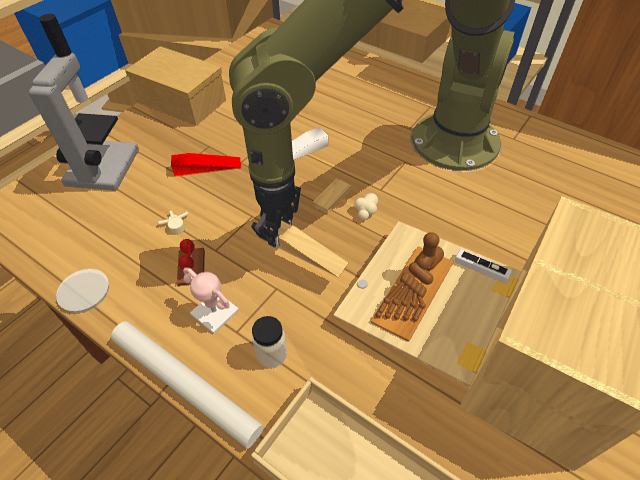

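Emit:
servo_tool(rows=[[0.1, 0, 0, 0, 0, 0], [0.2, 0, 0, 0, 0, 0], [0.3, 0, 0, 0, 0, 0], [0.36, 0, 0, 0, 0, 0], [0.38, 0, 0, 0, 0, 0], [0.395, 0, 0, 0, 0, 0], [0.395, 0, 0, 0, 0, 0], [0.395, 0, 0, 0, 0, 0]])

```text
time: 10.4
tcp_pos: [578.4, -137.7, 6.1]
tool_rot: [56.5, 89.9, -29.8]
contact_force: [0.2, -0.2, -0.5]
grip_width: 0.459
```

Run:
```python
from h import *
s,R=st(); snap('scene','s4.png');snap('top','t4.png')
th=np.degrees(np.arctan2(R[1,1],R[0,1]))
n=s['tcp_pos']+(-R[:,2])*151; print('nose',n, 'foot local', )
c=np.array([498.07,315.04]);a=.0657
d=n[:2]-c; print('nose in cab',d@[np.cos(a),np.sin(a)],d@[-np.sin(a),np.cos(a)])
import cv2
S=cv2.imread('pics/s4.png'); cv2.imwrite('pics/z4.png',cv2.resize(S[200:330,240:400],None,fx=5,fy=4.6,interpolation=cv2.INTER_CUBIC))
```

```text
t 10.4 tcp [ 578.4 -137.7    6.1] th 3.7 xax [ 0.001 -0.    -1.   ] q [-10.  46.  36. 105. -39.  42.  51.] F [ 0.2 -0.2 -0.5] g 0.459
nose [568.68755273  12.99808384   6.07189871] foot local
nose in cab 50.63531676983407 -306.02650631706416
```

View pics/z4.png

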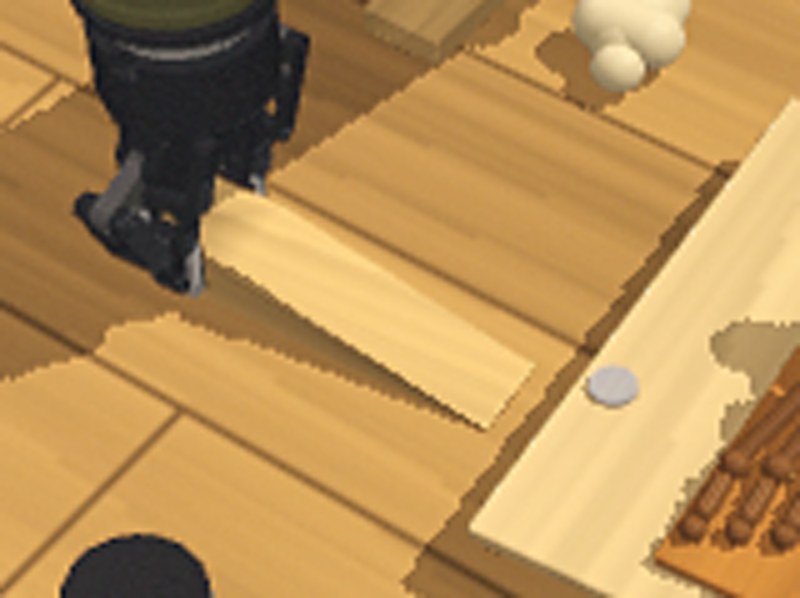

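View pics/t4.png

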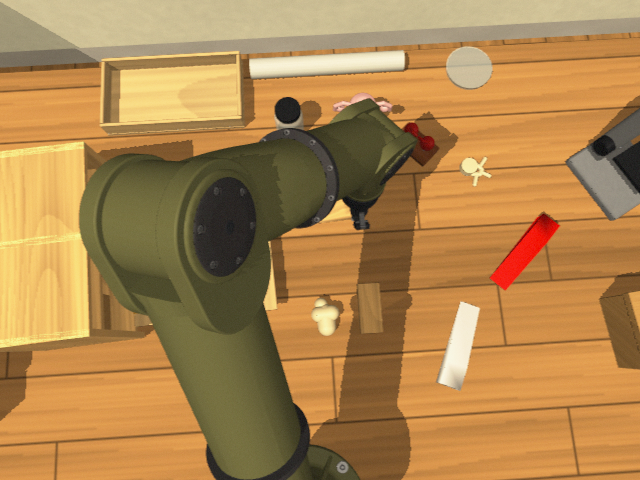

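Emit:
servo_tool(rows=[[0.006, 0, 0, 0, 0, 0], [0.006, 0, -0.05, 0, 0, 0], [0.006, 0, -0.1, 0, 0, 0], [0.006, 0, -0.15, 0, 0, 0], [0.006, 0, -0.2, 0, 0, 0], [0.006, 0, -0.25, 0, 0, 0], [0.006, 0, -0.3, 0, 0, 0], [0.006, 0, -0.3, 0, 0, 0]])

```text
time: 11.17
tcp_pos: [575.5, -90.0, 5.0]
tool_rot: [149.8, 89.9, 63.6]
contact_force: [1.0, 1.4, 7.0]
grip_width: 0.458
```

Emit:
servo_tool(rows=[[0, 0, -0.02, 0, 0, 0], [0, 0, -0.04, 0, 0, 0], [0, 0, -0.06, 0, 0, 0], [0, 0, -0.08, 0, 0, 0], [0, 0, -0.1, 0, 0, 0], [0, 0, -0.12, 0, 0, 0], [0, 0, -0.14, 0, 0, 0], [0, 0, -0.16, 0, 0, 0]])

```text
time: 11.83
tcp_pos: [573.9, -68.8, 5.0]
tool_rot: [36.0, 89.9, -50.4]
contact_force: [-0.5, -3.1, 5.1]
grip_width: 0.461
```

```bash
cat >> h.py <<'E'
def chk(tag):
    s,R=st(); n=s['tcp_pos']+(-R[:,2])*151; c=np.array([498.07,315.04]);a=.0657
    d=n[:2]-c; print('nose past foot: x %.1f  ins %.1f'%(d@[np.cos(a),np.sin(a)]-50,d@[-np.sin(a),np.cos(a)]+260))
    snap('scene','s%s.png'%tag); S=cv2.imread('pics/s%s.png'%tag)
    cv2.imwrite('pics/zz%s.png'%tag,np.vstack([cv2.resize(S[220:330,300:420],(600,400),interpolation=cv2.INTER_CUBIC)[:250],cv2.resize(S[240:290,445:525],(600,350),interpolation=cv2.INTER_CUBIC)]))
E
python3 - <<'E'
from h import *
chk('5')
E
```

```text
t 11.83 tcp [573.9 -68.8   5. ] th 3.66 xax [ 0.001 -0.001 -1.   ] q [-17.  46.  36. 108. -40.  40.  47.] F [-0.5 -3.1  5.1] g 0.461
nose past foot: x 0.8  ins 23.0
```

View pics/zz5.png

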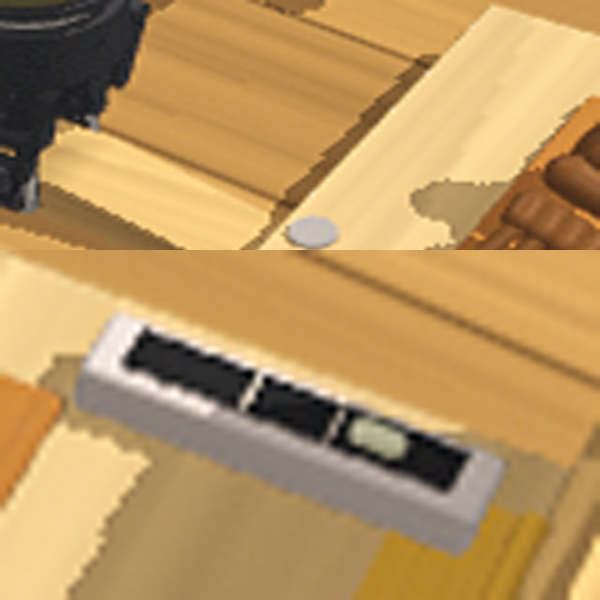

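Emit:
servo_tool(rows=[[-0.002, 0, -0.02, 0, 0, 0], [-0.002, 0, -0.04, 0, 0, 0], [-0.002, 0, -0.06, 0, 0, 0], [-0.002, 0, -0.08, 0, 0, 0], [-0.002, 0, -0.1, 0, 0, 0], [-0.002, 0, -0.12, 0, 0, 0], [-0.002, 0, -0.14, 0, 0, 0], [-0.002, 0, -0.16, 0, 0, 0]])

```text
time: 12.55
tcp_pos: [572.1, -45.6, 5.0]
tool_rot: [8.3, 89.9, -78.1]
contact_force: [1.1, -7.1, 2.4]
grip_width: 0.458
```

```bash
cat >> h.py <<'E'
def level(tag,a=-.038,f=None):
    f=f or 's%s.png'%tag; S=cv2.imread('pics/'+f)
    p=[498.07,315.04,.0657]
    L=[flap(-105-13,125,29,a),flap(-105-13,15,29,a),flap(-105+13,15,29,a),flap(-105+13,125,29,a)]
    src=proj(f,tf(p,L,2)).astype(np.float32); k=7
    dst=np.array([[0,0],[110*k,0],[110*k,26*k],[0,26*k]],np.float32)
    W=cv2.warpPerspective(S,cv2.getPerspectiveTransform(src,dst),(110*k,26*k),flags=cv2.INTER_CUBIC)
    cv2.imwrite('pics/lv%s.png'%tag,W)
    for y0 in (9,13,17):
        g=W[int((y0-2)*k):int((y0+2)*k)].mean((0,2)); g=g.reshape(110,k).mean(1); print(y0,g[12:98].round().astype(int).tolist())
E
python3 - <<'E'
from h import *
chk('6'); level('6');
E
```

```text
t 12.55 tcp [572.1 -45.6   5. ] th 3.63 xax [ 0.    -0.002 -1.   ] q [-20.  45.  36. 108. -41.  40.  45.] F [ 1.1 -7.1  2.4] g 0.458
nose past foot: x 0.6  ins 46.3
9 [41, 41, 39, 39, 39, 41, 42, 40, 36, 37, 41, 41, 38, 35, 36, 38, 41, 41, 40, 38, 39, 41, 41, 36, 32, 28, 40, 104, 180, 164, 79, 32, 32, 37, 37, 38, 39, 42, 41, 37, 32, 32, 32, 27, 22, 24, 25, 23, 17, 18, 58, 119, 116, 53, 34, 83, 138, 166, 169, 167, 164, 169, 170, 167, 163, 167, 171, 170, 153, 115, 71, 36, 23, 22, 24, 23, 25, 26, 24, 24, 26, 25, 21, 17, 31, 88]
13 [44, 43, 44, 44, 44, 44, 45, 46, 46, 47, 46, 43, 43, 44, 44, 44, 44, 44, 44, 45, 45, 46, 45, 43, 39, 36, 57, 132, 204, 172, 72, 21, 32, 43, 42, 36, 32, 31, 29, 26, 25, 26, 28, 29, 29, 29, 29, 28, 24, 31, 77, 127, 105, 41, 33, 78, 125, 156, 170, 163, 156, 154, 155, 157, 159, 157, 156, 157, 156, 138, 90, 40, 19, 24, 26, 25, 28, 30, 31, 29, 28, 27, 24, 19, 41, 98]
17 [42, 49, 49, 43, 39, 39, 37, 37, 34, 35, 41, 45, 41, 39, 39, 42, 46, 43, 35, 36, 43, 46, 44, 39, 34, 28, 53, 120, 170, 129, 47, 16, 23, 28, 28, 25, 28, 32, 30, 26, 26, 27, 28, 26, 26, 27, 29, 28, 21, 32, 79, 118, 98, 47, 19, 23, 35, 54, 65, 58, 50, 60, 70, 69, 61, 67, 78, 79, 62, 44, 32, 27, 26, 27, 27, 27, 27, 26, 25, 27, 28, 25, 18, 19, 45, 101]
```

View pics/lv6.png

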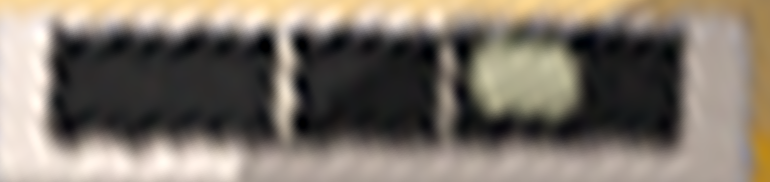

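Emit:
servo_tool(rows=[[-0.001, 0, -0.015, 0, 0, 0], [-0.001, 0, -0.03, 0, 0, 0], [-0.001, 0, -0.045, 0, 0, 0], [-0.001, 0, -0.06, 0, 0, 0], [-0.001, 0, -0.075, 0, 0, 0], [-0.001, 0, -0.09, 0, 0, 0], [-0.001, 0, -0.1, 0, 0, 0], [-0.001, 0, -0.1, 0, 0, 0]])

```text
time: 13.27
tcp_pos: [571.0, -29.9, 5.0]
tool_rot: [-4.8, 89.9, -91.1]
contact_force: [0.5, -5.2, 2.0]
grip_width: 0.458
```

```bash
cat >> h.py <<'E'
def bub(f,a):
    S=cv2.imread('pics/'+f); p=[498.07,315.04,.0657]
    L=[flap(-118,125,29,a),flap(-118,15,29,a),flap(-92,15,29,a),flap(-92,125,29,a)]
    src=proj(f,tf(p,L,2)).astype(np.float32); k=7
    dst=np.array([[0,0],[110*k,0],[110*k,26*k],[0,26*k]],np.float32)
    W=cv2.warpPerspective(S,cv2.getPerspectiveTransform(src,dst),(110*k,26*k),flags=cv2.INTER_CUBIC)
    cv2.imwrite('pics/lv_'+f,W)
    g=W[10*k:14*k].mean((0,2)).reshape(110,k).mean(1); 
    b=g>90; i=9; out=[]
    while i<99:
        if b[i]:
            j=i
            while j<109 and b[j]: j+=1
            w=np.clip(g[i-1:j+1]-40,0,None); out.append((round(i+.0,1),j,round(float((np.arange(i-1,j+1)*w).sum()/w.sum()),1))); i=j
        else: i+=1
    print(a,out)
E
python3 - <<'E'
from h import *
chk('7'); bub('s6.png',-.038); bub('s7.png',-.038); bub('s7.png',-.02)
E
```

```text
t 13.27 tcp [571.  -29.9   5. ] th 3.66 xax [-0.    -0.001 -1.   ] q [-21.  45.  36. 109. -41.  40.  43.] F [ 0.5 -5.2  2. ] g 0.458
nose past foot: x 0.4  ins 62.0
-0.038 [(39.0, 42, 40.1), (63.0, 65, 63.2), (67.0, 83, 74.5), (97.0, 109, 102.8)]
-0.038 [(39.0, 43, 40.5), (58.0, 73, 65.0), (97.0, 109, 102.9)]
-0.02 [(40.0, 43, 41.2), (58.0, 74, 65.6), (98.0, 109, 103.2)]
```

View pics/zz7.png

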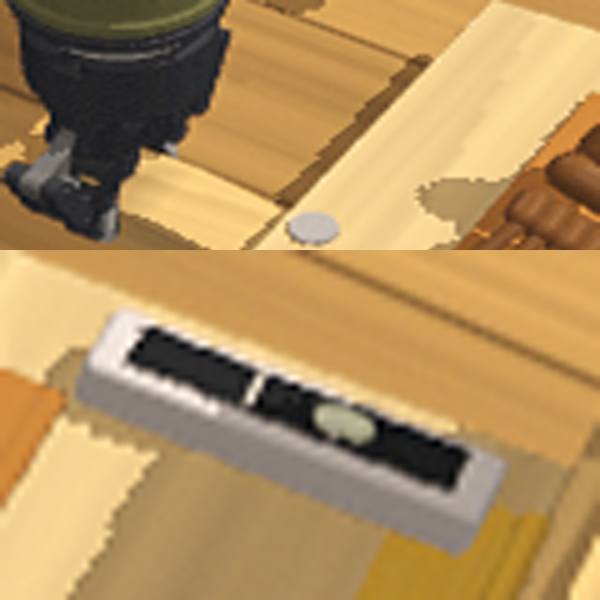

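Emit:
servo_tool(rows=[[0, 0, -0.015, 0, 0, 0], [0, 0, -0.03, 0, 0, 0], [0, 0, -0.045, 0, 0, 0], [0, 0, -0.06, 0, 0, 0], [0, 0, -0.075, 0, 0, 0], [0, 0, -0.09, 0, 0, 0], [0, 0, -0.09, 0, 0, 0], [0, 0, -0.09, 0, 0, 0]])

```text
time: 13.98
tcp_pos: [570.1, -16.1, 5.0]
tool_rot: [-26.3, 90.0, -112.6]
contact_force: [-0.1, -5.1, 2.4]
grip_width: 0.46
```

Run:
```python
from h import *
chk('8'); bub('s8.png',-.01)
```

```text
t 13.98 tcp [570.1 -16.1   5. ] th 3.68 xax [-0.    -0.001 -1.   ] q [-23.  45.  36. 109. -41.  40.  42.] F [-0.1 -5.1  2.4] g 0.46
nose past foot: x 0.4  ins 75.8
-0.01 [(41.0, 44, 41.9), (50.0, 67, 57.8)]
```

View pics/lv_s8.png

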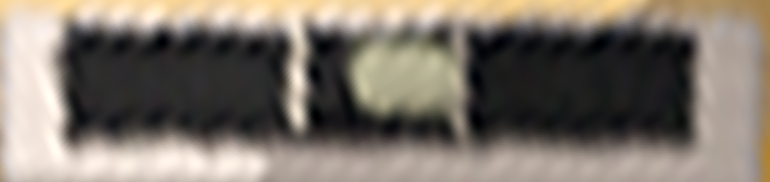

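Emit:
servo_tool(rows=[[0, 0, -0.01, 0, 0, 0], [0, 0, -0.02, 0, 0, 0], [0, 0, -0.03, 0, 0, 0], [0, 0, -0.04, 0, 0, 0], [0, 0, -0.042, 0, 0, 0], [0, 0, -0.042, 0, 0, 0], [0, 0, -0.042, 0, 0, 0], [0, 0, -0.042, 0, 0, 0]])

```text
time: 14.7
tcp_pos: [569.8, -10.1, 5.0]
tool_rot: [-9.2, 90.0, -95.5]
contact_force: [0.6, -5.9, 1.4]
grip_width: 0.461
```

Run:
```python
from h import *
chk('9'); bub('s9.png',0); level('9',0)
```

```text
t 14.7 tcp [569.8 -10.1   5. ] th 3.67 xax [-0.    -0.001 -1.   ] q [-23.  45.  36. 109. -41.  40.  42.] F [ 0.6 -5.9  1.4] g 0.461
nose past foot: x 0.5  ins 81.8
0 [(9.0, 10, 8.5), (41.0, 45, 42.5), (47.0, 63, 54.2), (65.0, 67, 65.7)]
9 [28, 33, 39, 41, 39, 37, 37, 38, 41, 42, 40, 37, 38, 39, 38, 35, 37, 40, 40, 37, 35, 36, 38, 41, 41, 38, 34, 31, 42, 96, 176, 191, 112, 41, 48, 102, 155, 185, 190, 181, 167, 165, 166, 164, 161, 165, 165, 157, 141, 100, 50, 24, 51, 114, 140, 89, 30, 16, 21, 23, 26, 28, 28, 25, 23, 24, 25, 24, 23, 24, 26, 26, 24, 22, 25, 28, 27, 24, 26, 28, 27, 23, 20, 21, 21, 20]
13 [37, 42, 43, 44, 44, 43, 43, 43, 44, 45, 46, 45, 44, 45, 45, 45, 45, 45, 45, 45, 45, 44, 43, 43, 44, 44, 42, 36, 33, 84, 175, 190, 102, 35, 56, 104, 137, 155, 162, 160, 159, 156, 155, 158, 161, 159, 155, 154, 155, 141, 92, 41, 54, 122, 144, 84, 24, 16, 24, 26, 28, 29, 30, 31, 30, 29, 31, 30, 29, 28, 28, 29, 30, 30, 30, 29, 27, 28, 29, 29, 28, 29, 28, 25, 23, 21]
17 [24, 31, 38, 49, 49, 41, 35, 41, 45, 42, 36, 39, 41, 39, 38, 35, 39, 45, 42, 34, 34, 38, 41, 41, 41, 39, 38, 32, 32, 85, 174, 171, 72, 10, 10, 26, 41, 58, 65, 65, 59, 64, 72, 74, 65, 67, 79, 83, 68, 46, 26, 21, 55, 116, 127, 75, 32, 22, 25, 29, 29, 27, 24, 24, 25, 27, 26, 23, 23, 25, 25, 24, 25, 27, 31, 30, 27, 26, 27, 27, 26, 24, 24, 26, 23, 17]
```

View pics/lv9.png

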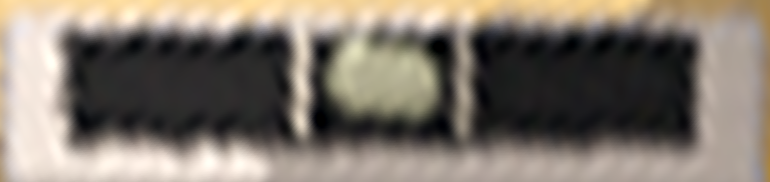

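Emit:
servo_tool(rows=[[0, 0, 0, 0, 0, 0], [0, 0, 0, 0, 0, 0], [0, 0, 0, 0, 0, 0], [0, 0, 0, 0, 0, 0], [0, 0, 0, 0, 0, 0], [0, 0, 0, 0, 0, 0], [0, 0, 0, 0, 0, 0], [0, 0, 0, 0, 0, 0]], fingers=0.8)

```text
time: 15.42
tcp_pos: [569.9, -9.5, 5.1]
tool_rot: [-154.2, 90.0, 119.5]
contact_force: [0.3, -0.7, 0.6]
grip_width: 0.797
```

Run:
```python
from h import *
chk('10'); bub('s10.png',0); snap('wrist','w10.png')
```

```text
t 15.42 tcp [569.9  -9.5   5.1] th 3.7 xax [-0.  0. -1.] q [-23.  45.  36. 109. -41.  40.  42.] F [ 0.3 -0.7  0.6] g 0.797
nose past foot: x 0.5  ins 82.4
0 [(9.0, 10, 8.5), (41.0, 45, 42.6), (48.0, 63, 54.5), (65.0, 67, 65.7)]
```

View pics/lv_s10.png

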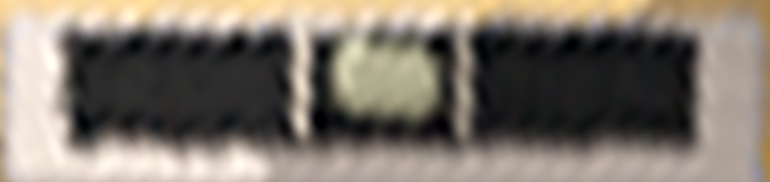

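View pics/w10.png

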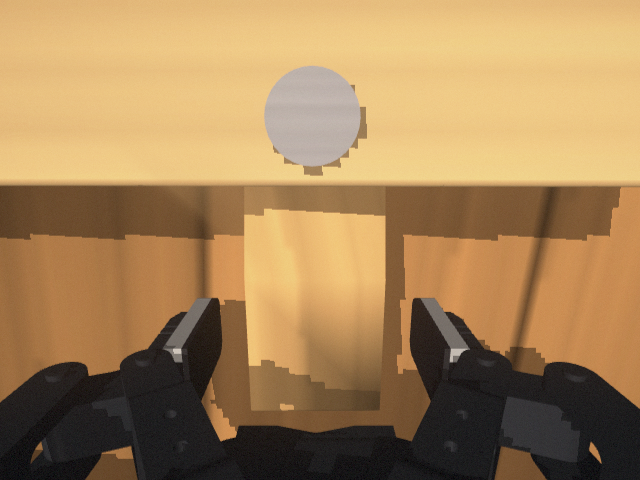

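Released: the bubble is still centred, about +0.3 mm, and the wedge is in line with the bolt. Both fingers are clear of the wedge sides, so I'll retreat straight up.

Emit:
servo_tool(rows=[[-0.08, 0, 0, 0, 0, 0], [-0.16, 0, 0, 0, 0, 0], [-0.3, 0, 0, 0, 0, 0], [-0.45, 0, 0, 0, 0, 0], [-0.6, 0, 0.05, 0, 0, 0], [-0.75, 0, 0.1, 0, 0, 0], [-0.9, 0, 0.15, 0, 0, 0], [-1, 0, 0.2, 0, 0, 0]])

```text
time: 16.18
tcp_pos: [572.3, -40.6, 158.8]
tool_rot: [76.1, 89.8, -10.2]
contact_force: [0.3, -0.3, 0.0]
grip_width: 0.799
```

Emit:
servo_tool(rows=[[0, 0, 0, 0, 0, 0], [0, 0, 0, 0, 0, 0], [0, 0, 0, 0, 0, 0], [0, 0, 0, 0, 0, 0], [0, 0, 0, 0, 0, 0], [0, 0, 0, 0, 0, 0], [0, 0, 0, 0, 0, 0], [0, 0, 0, 0, 0, 0]])

```text
time: 16.85
tcp_pos: [571.7, -39.5, 154.8]
tool_rot: [-77.3, 90.0, -163.6]
contact_force: [0.2, -0.3, 0.5]
grip_width: 0.802
```

Run:
```python
from h import *
chk('11'); bub('s11.png',0)
```

```text
t 16.85 tcp [571.7 -39.5 154.8] th 3.7 xax [-0.001 -0.    -1.   ] q [-26.  35.  46. 101. -30.  57.  35.] F [ 0.2 -0.3  0.5] g 0.802
nose past foot: x 0.4  ins 52.4
0 [(9.0, 10, 8.5), (41.0, 45, 42.5), (48.0, 63, 54.5), (65.0, 67, 65.7)]
```

View pics/s11.png

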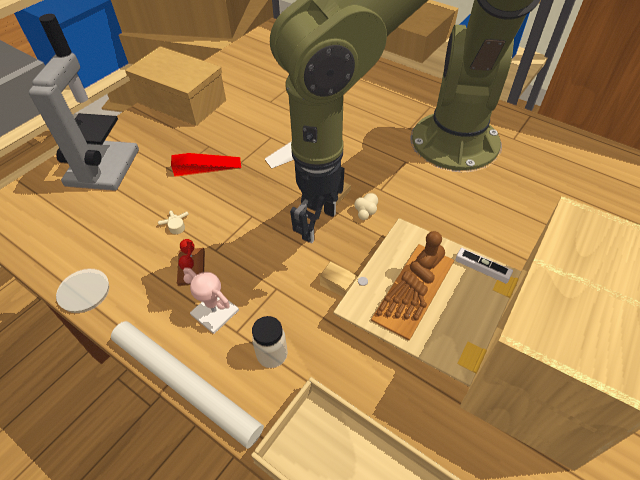

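View pics/lv_s11.png

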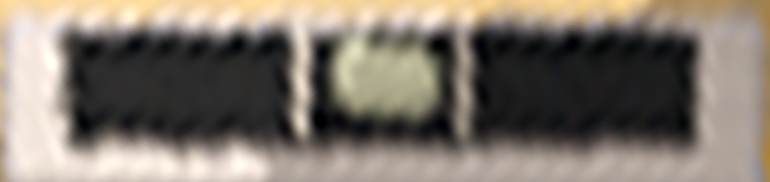

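The bubble is unchanged at +0.4 mm after the retreat, and nothing else has moved. I'm handing in.

Run:
```python
from h import *
print(env.finish_job()); st()
```

```text
the job is handed in; nothing more can be done
None
the job is handed in; nothing more can be done
```

I gripped the pine wedge by its tail, carried it to the sprung foot and eased it in, thin end first, in small pushes. I stopped when the bubble was centred, let go and lifted clear, and handed in at about 17 s of the 64 s allowed.

- **Level:** the bubble was about +0.4 mm from the middle of its lines, against 2.5 mm allowed. It read +0.2 mm before I let go and +0.4 mm both right after release and after the arm had lifted away.
- **Wedge:** the nose sits about 82 mm past the foot, in line with it to within about 0.5 mm. It stayed put when released.
- **Forces:** the tool force stayed at or below about 7 N at every reading. These came only at the end of each move, and I have no direct reading of the force on the flap or foot.
- **Other things on the ledge:** the jar, uterus model, ovaries, vertebra and ankle bone look unmoved in the last picture. The arm hid the packer in that picture. It was in place in the view just before the pushes, and the arm did not go near it after that.

One thing disagreed along the way. My first approach stopped about 8 mm from where I had aimed, because a move's unfinished distance is dropped when the call ends. I corrected it from the measured position before gripping.

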